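# Unlock and open the leaf drill jig

## Robot

A 6-joint arm with a two-finger parallel gripper is mounted at the origin on the work surface; the furniture and walls round the work are solid. World frame = base frame: x ahead of the robot, y to its left, z up, the work surface at z = 0. Lengths are in m, angles in rad, forces in N, time in s.
With the tool pointing down it reaches from about 0.275 to 1 m from the base axis. Payload 8.4 kg.
Tool frame: the origin (TCP) lies on the centre line of the jaws, within the pads' length; the fingertips stand 17 mm ahead of it and the grasp point (between the pads) lies 2 mm behind it (bot.tcp_to_tips is the y of the fingertips in the tool frame, in m); y points along the fingers, z is the direction in which the jaws open and shut, and the axes are right-handed (so a half turn about y gives the same grasp; the last joint's range is limited). The gripper opens to 85 mm and grips with 20 to 120 N. Pads are 22 mm wide; open, the fingers measure 114 mm over their backs; the gripper's body (76 mm by 85 mm) begins 54 mm behind the grasp point. The pads swing forward as they close: fully open they stand 13 mm farther back than shut.
Start: joints at [-1.323, 0.353, 1.633, -0, 1.155, -0.002], TCP at [0.155, -0.606, 0.248] pointing down, gripper open.
Joint ranges: [-2.63, 2.63], [-0.92, 2.1], [0.06, 2.66], [-1.3, 4.44], [0, 2.69], [-3.02, 3.02]. Speed limits (rad/s): [2.22, 2.22, 2.79, 3.14, 3.14, 3.14].

## Interface

Orientations are given as a unit quaternion [x, y, z, w].
In Python, from workcell import bot, hand, kinematics, get_obs, vision, hand_in gives the robot as it stands. The module is installed in compiled form; this text tells all that it offers. Calls block until the motion is done:
- bot.reach(position, orientation): joint-space move of the TCP to a pose.
- bot.servo_line(position, ori=None, velocity=0.15): straight line of the TCP; ori=None keeps the orientation; velocity is the mean speed in m/s.
- bot.goto_joints(angles): joint-space move.
- hand.move_gripper(opening, strength=None): finger opening in m; strength is the grip in N (None keeps the last); returns when the fingers have stopped.
- bot.dwell(seconds).
- kinematics.solve_ik(position, orientation): joint angles nearest the present ones, or None.
- get_obs(): the state.
- vision.read_camera(name): name is "scene" or "top"; returns a dict with "frame" (420x560x3 uint8, red, green, blue), "intrinsics" (3x3 intrinsics, pixels), "dist" ([k1, k2, p1, p2, k3] as OpenCV has them; the pictures are not rectified), "view" (4x4, takes a point from world to camera coordinates). Camera axes: x right, y down, z forward; pixel columns grow to the right and rows downward; lengths in m; the calibration is good to about 2 mm. A picture is of the moment at which its call begins. There is no depth.
A pose or a line that the arm cannot do raises bot.IKError and nothing moves.
- hand_in(): hands the job in, once; it reports no verdict.
The state is a dict: "time_s": time; "joint_pos": joint angles; "joint_vel": joint speeds; "joint_efforts": joint torques, N m; "position": TCP position; "orientation": TCP orientation; "wrist_force": force on the tool from outside, world axes, zero at the start; "ft_torque": the same for the moment, N m; "gripper_width": finger opening in m.
Only numpy, scipy, OpenCV 4.12 (cv2) and the standard library are available. Lean on these libraries where they do the work, as an engineer would, in place of code of your own. Each camera call takes 0.05 s, during which the arm holds its last target.

## Task

The connecting rod in the drill jig is finished and the jig has to be opened for unloading. Slide the steel safety catch sideways, all the way off the round release button it covers, then press that button fully down so that the latch lets go and the spring swings the leaf right up. Leave the catch slid aside and the rod lying in its nest, and do not disturb the piston and the drill chuck standing beside the jig.

Things in the scene. Friction and masses are not known exactly. Their poses are not given: they have to be found in the camera images.
- jig: Leaf drill jig screwed to the bench; grey base 200 x 190 x 18 mm. Origin at bench level, axes z up, x from the latch end to the hinge end, y along the latch housing. The base spans x -108..92, y -95..95 mm. Latch housing: grey block 54 (x) x 124 (y) mm centred at x = -77, y = 0, its top plate at z = 66 mm; a spring bolt out of it holds the leaf down.
- catch_rib (a point): Centre of the top of the thumb rib on the safety catch. The catch is a folded steel hood 60 (jig x) x 48 (jig y) mm, flat top at z = 82 mm; the rib in its middle stands 17 mm above that (top z = 99 mm), 36 mm long (jig x) and 10 mm thick (jig y). It slides on the housing's top only along the jig's y. Axes as the jig's.
- catch (a joint): Travel of the safety catch in m along the jig's +y: 0 = right over the button, 0.060 = fully aside (stop). Stays where it is left; about 1.5 N of friction. It starts between 0 and 0.006. The button is clear of the hood from about 0.045; at 0.060 the hood's nearer edge is 36 mm from the button's centre.
- button_top (a point): Centre of the top of the release button: round, black, 34 mm in diameter, under the catch at the jig's x = -77, y = -33 mm; top at z = 76 mm when up, 10 mm above the housing's top plate. Pressed straight down. The axes are the jig's.
- button (a joint): How far the button is pressed, in m: 0 = up, 0.007 = fully down. Spring: 1.5 N at first touch, 5 N fully down; it comes up again when let go. It draws the bolt back; the bolt lets go of the leaf at about 0.005.
- leaf_edge (a point): The leaf is an aluminium plate 105 x 170 x 10 mm over the rod, hinged at the jig's x = +78, z = 47 mm. This point: middle of its free edge, upper face, at the jig's x = -35, y = 0, z = 52 mm when shut; 113 mm from the hinge line.
- leaf (a joint): Angle of the leaf in rad: 0 = shut and latched, 1.75 = fully open, leaning a little back (stop). Once let go it swings up by its spring (in about one second), its free edge moving up and away from the button, and stays up.
- conrod: Cast light-metal connecting rod 52 x 156 x 18 mm lying loose on the jig under the leaf, between short dowel pins, along the jig's y; origin at the centre of its underside, 22 mm above the bench at the jig's x = +15, y = 0.
- piston: Small light-metal piston, 54 mm in diameter, 52 mm high, standing on the bench; origin at the centre of its underside. A bystander.
- drill_chuck: Steel drill chuck, 46 mm in diameter, 68 mm high, standing on the bench; origin at the centre of its underside. A bystander.
Not all that is in view belongs to the job. There is more than one size of the conrod; the one meant has the size given above.

How it is judged:
By the outcome, as a careful person would: the job done as asked, in the order asked, and still so for the second after the job is handed in, with the robot touching nothing.
It also fails if it takes over 37 s, if anything falls off the work surface, if the arm or the gripper's body presses on something with over 40 N, if the wrist force passes 120 N, or if a joint passes its speed limit or range.

## Working session

There is one attempt and no reset: what is moved stays moved. The work goes in short steps, each a Python script; the robot and the scene stay as the last script left them, time stands still between calls to the robot, and variables do not carry over. Pictures are saved under pics/ and viewed, and the job is handed in when it is done.

```bash
mkdir -p pics
python3 - <<'E'
from workcell import bot, hand, kinematics, get_obs, vision
import cv2,numpy as np,pickle
for n in ["scene","top"]:
    d=vision.read_camera(n); cv2.imwrite(f"pics/{n}0.png",d["frame"][:,:,::-1]); pickle.dump(d,open(f"{n}0.pkl","wb"))
    print(n,np.round(d["intrinsics"],1).tolist(),np.round(d["dist"],4),np.round(d["view"],3).tolist())
o=get_obs();print(o["time_s"],o["position"],o["orientation"],o["gripper_width"],bot.tcp_to_tips)
E
```

```text
scene [[504.0, 0.0, 276.9], [0.0, 504.0, 204.9], [0.0, 0.0, 1.0]] [-0.1435  0.      0.      0.      0.    ] [[-0.856, -0.518, 0.004, 0.422], [-0.399, 0.655, -0.642, 0.251], [0.33, -0.551, -0.767, 0.729], [0.0, 0.0, 0.0, 1.0]]
top [[484.4, 0.0, 276.4], [0.0, 484.4, 212.6], [0.0, 0.0, 1.0]] [-0.0969  0.      0.      0.      0.    ] [[-0.007, -1.0, 0.021, -0.036], [-0.995, 0.005, -0.105, 0.489], [0.104, -0.022, -0.994, 0.996], [0.0, 0.0, 0.0, 1.0]]
0.1 [ 0.15438342 -0.60521231  0.24764407] [-0.08813497  0.7020378  -0.70116181  0.08801862] 0.08582856038189976 0.017
```

View pics/scene0.png

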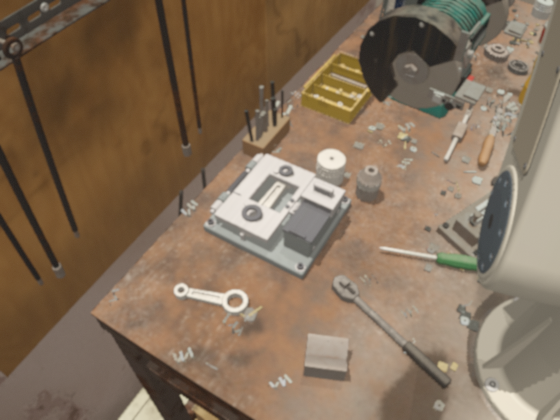

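View pics/top0.png

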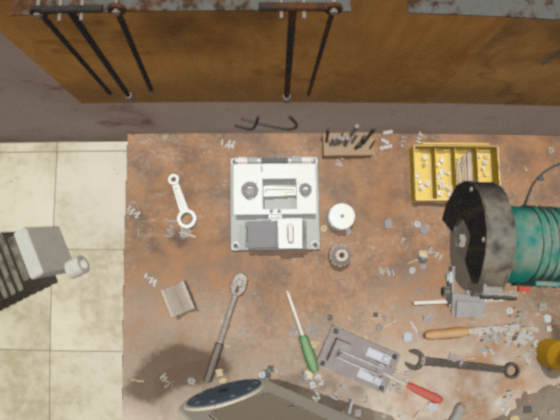

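Run:
```python
import cv2
a=cv2.imread("pics/top0.png")[140:270,210:370]; cv2.imwrite("pics/c1.png",cv2.resize(a,None,fx=5,fy=4.6,interpolation=cv2.INTER_CUBIC)[:600])
a=cv2.imread("pics/scene0.png")[145:280,195:385]; cv2.imwrite("pics/c2.png",cv2.resize(a,None,fx=4,fy=4,interpolation=cv2.INTER_CUBIC))
```

```text
(no output)
```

View pics/c1.png

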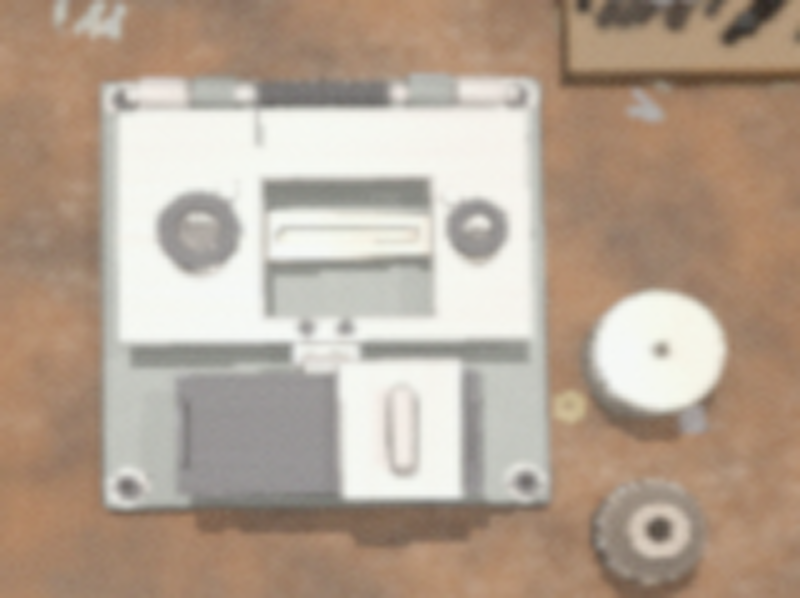

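View pics/c2.png

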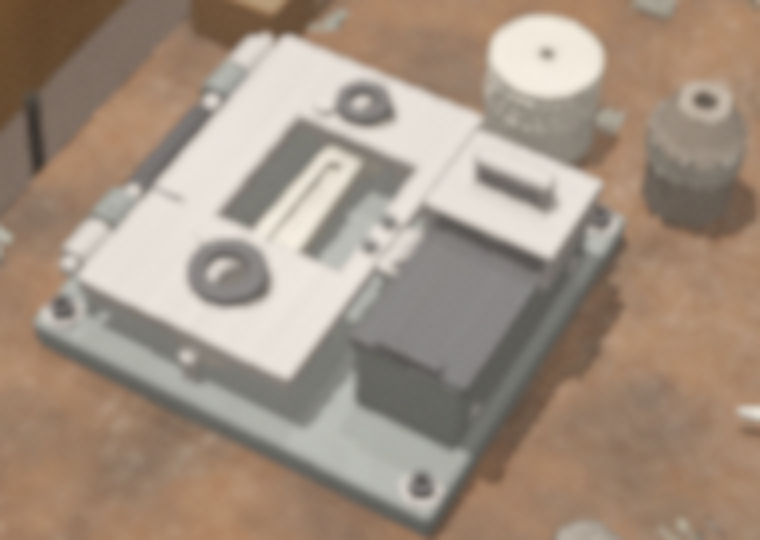

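```bash
cat > fit.py <<'E'
import cv2,numpy as np,pickle
from scipy.optimize import least_squares
T=lambda u,v:((u+.5)/5-.5+210,(v+.5)/4.6-.5+140)
S=lambda u,v:((u+.5)/4-.5+195,(v+.5)/4-.5+145)
# (cam, crop px, jig pt mm, moves with catch)
P=[("top",T(103,80),(92,95,18),0),("top",T(541,80),(92,-95,18),0),("top",T(550,503),(-108,-95,18),0),("top",T(103,506),(-108,95,18),0),
("top",T(119,110),(70,85,52),0),("top",T(118,342),(-35,85,52),0),("top",T(533,340),(-35,-85,52),0),
("top",T(340,362),(-47,-9,82),1),("top",T(464,362),(-47,-57,82),1),("top",T(465,498),(-107,-57,82),1),("top",T(342,498),(-107,-9,82),1),
("scene",S(40,322),(92,95,18),0),("scene",S(432,520),(-108,95,18),0),("scene",S(624,226),(-108,-95,18),0),
("scene",S(80,282),(70,85,52),0),("scene",S(292,380),(-35,85,52),0),("scene",S(483,120),(-35,-85,52),0),("scene",S(287,37),(70,-85,52),0),
("scene",S(602,183),(-107,-57,82),1),("scene",S(548,258),(-107,-9,82),1),("scene",S(428,198),(-47,-9,82),1),("scene",S(488,133),(-47,-57,82),1)]
D={n:pickle.load(open(n+"0.pkl","rb")) for n in("top","scene")}
def proj(n,p):
    d=D[n];r=cv2.Rodrigues(d["view"][:3,:3])[0]
    return cv2.projectPoints(np.array(p,float).reshape(-1,1,3),r,d["view"][:3,3],d["intrinsics"],np.array(d["dist"]))[0].reshape(-1,2)
def w(x,p,m=0):
    c,s=np.cos(x[2]),np.sin(x[2]);a,b=p[0]/1e3,p[1]/1e3+m*x[3]
    return np.array([x[0]+c*a-s*b,x[1]+s*a+c*b,p[2]/1e3])
def f(x,cams=("top","scene")):
    return np.concatenate([proj(n,w(x,p,m))[0]-q for n,q,p,m in P if n in cams])
if __name__=="__main__":
  for cams in [("top",),("scene",),("top","scene")]:
    r=least_squares(f,[.5,0,0,0.003],args=(cams,),loss="soft_l1");print(cams,np.round(r.x,4),"rms px",np.sqrt((f(r.x,cams)**2).mean()))
  print(np.round(f(r.x).reshape(-1,2),1).tolist());np.save("jig.npy",r.x)
  print("button",w(r.x,(-77,-33,76)),"rib",w(r.x,(-77,-33,99),1))
  for nm,px,z in [("piston",T(659,350),.052),("chuck",T(655,528),.068)]:
    print(nm,least_squares(lambda a:proj("top",[a[0],a[1],z])[0]-px,[.5,-.1]).x)
E
python3 fit.py
```

```text
('top',) [ 0.5187 -0.035   0.0011  0.0034] rms px 0.28330104624954594
('scene',) [ 0.5182 -0.0361  0.0107  0.0041] rms px 0.9920233938033381
('top', 'scene') [ 0.5185 -0.0355  0.0056  0.0038] rms px 0.7714129159136398
[[-0.2, 0.1], [0.3, -0.6], [0.6, 0.3], [0.0, 0.7], [0.2, 0.4], [0.5, 0.2], [0.2, -0.2], [0.5, -0.1], [-0.2, -0.4], [0.1, 0.2], [0.5, 0.5], [-2.2, 0.1], [-0.7, 0.8], [1.5, -1.7], [-0.5, -0.8], [-0.9, 0.5], [0.3, 0.4], [0.1, 0.3], [0.4, 0.3], [1.2, 0.3], [-0.8, 1.0], [-2.3, -0.7]]
button [ 0.44164684 -0.06894075  0.076     ] rib [ 0.4416256  -0.06516294  0.099     ]
piston [ 0.47881249 -0.17238219]
chuck [ 0.39894079 -0.16669561]
```

```bash
cat > h.py <<'E'
from workcell import bot, hand, kinematics, get_obs, vision
import cv2,numpy as np
from scipy.spatial.transform import Rotation as R
yaw=0.004
def ori(s): # tool y down, tool z along +-world x (jig yaw)
    z=s*np.array([np.cos(yaw),np.sin(yaw),0]);y=np.array([0,0,-1.]);x=np.cross(y,z)
    return R.from_matrix(np.c_[x,y,z]).as_quat()
def st(m=""):
    o=get_obs();print(m,round(o["time_s"],2),np.round(o["position"],4),"F",np.round(o["wrist_force"],1),"w",round(o["gripper_width"],4));return o
def pic(tag,box=None,f=4):
    for n in("scene","top"):
        a=vision.read_camera(n)["frame"][:,:,::-1]
        cv2.imwrite(f"pics/{n}_{tag}.png",a)
E
python3 - <<'E'
from h import *
o=get_obs();print(R.from_quat(o["orientation"]).as_matrix().round(2).tolist())
for s in(1,-1):
  for p in [(.09,-.37,.40),(.4417,-.095,.25),(.4417,-.095,.105),(.4417,-.0245,.105)]:
    q=kinematics.solve_ik(p,ori(s));print(s,p,None if q is None else np.round(q,2))
E
```

```text
[[-0.97, -0.0, 0.25], [-0.25, 0.0, -0.97], [0.0, -1.0, -0.0]]
1 (0.09, -0.37, 0.4) [-1.34 -0.18  1.89 -0.    1.43 -1.34]
1 (0.4417, -0.095, 0.25) [-0.22  0.08  1.99 -0.    1.08 -0.22]
1 (0.4417, -0.095, 0.105) [-0.22  0.29  2.12 -0.    0.73 -0.22]
1 (0.4417, -0.0245, 0.105) [-0.06  0.28  2.13 -0.    0.72 -0.06]
-1 (0.09, -0.37, 0.4) [-1.34 -0.18  1.89 -0.    1.43  1.8 ]
-1 (0.4417, -0.095, 0.25) [-0.22  0.08  1.99 -0.    1.08  2.92]
-1 (0.4417, -0.095, 0.105) [-0.22  0.29  2.12 -0.    0.73  2.92]
-1 (0.4417, -0.0245, 0.105) None
```

```bash
python3 - <<'E'
from h import *
o=get_obs()
bot.reach([.09,-.37,.40],o["orientation"]);st("retract")
bot.reach([.42,-.095,.30],ori(1));st("over")
hand.move_gripper(0.0,20);print(bot.tcp_to_tips)
bot.servo_line([.4417,-.095,.150],ori(1),velocity=.2);st("above");pic("a")
E
python3 -c "
import cv2
a=cv2.imread('pics/scene_a.png')[100:280,195:420];cv2.imwrite('pics/ca.png',cv2.resize(a,None,fx=3.3,fy=3.3,interpolation=2))"
```

```text
retract 1.21 [ 0.0902 -0.3707  0.3997] F [ 0.3 -0.2 -1.2] w 0.0852
over 2.83 [ 0.42   -0.0957  0.3   ] F [-0.1  0.3 -0.4] w 0.0857
0.017
above 4.5 [ 0.4421 -0.0951  0.1506] F [ 0.2 -0.3 -0.3] w -0.0001
```

View pics/ca.png

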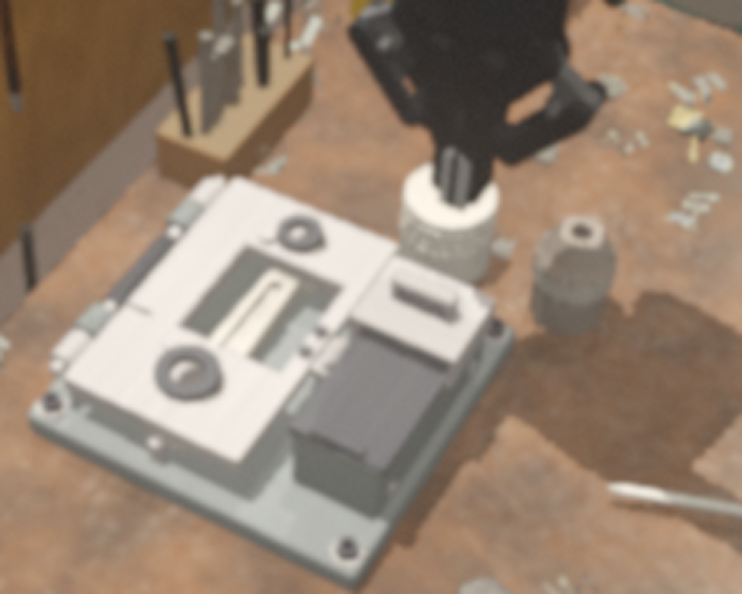

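View pics/top_a.png

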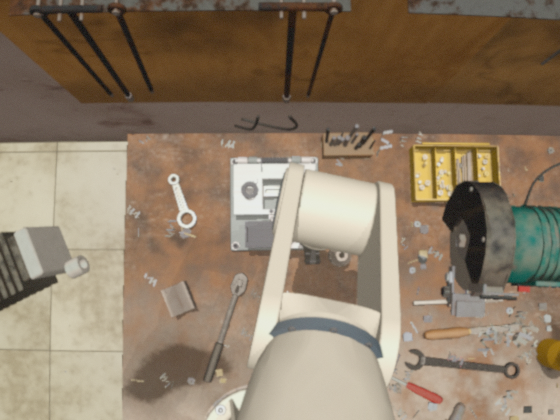

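Run:
```python
from fit import proj
for z in(.146,.133,.120): print(z,(proj("scene",[.442,-.095,z])[0]-[195,100])*3.3)
```

```text
0.146 [460.42715349 181.39365416]
0.133 [458.0968947  200.10400806]
0.12 [455.81396459 218.38476689]
```

```bash
python3 - <<'E'
from h import *
bot.servo_line([.4417,-.095,.106],ori(1),velocity=.1);o=st("down")
if abs(o["wrist_force"][2])<4:
  for y in(-.080,-.050,-.032,-.028,-.0255):
    bot.servo_line([.4417,y,.106],velocity=.06);o=st(y)
    if abs(o["wrist_force"][1])>10: break
pic("b")
E
python3 -c "
import cv2
a=cv2.imread('pics/scene_b.png')[100:280,195:420];cv2.imwrite('pics/cb.png',cv2.resize(a,None,fx=3.3,fy=3.3,interpolation=2))"
```

```text
down 5.19 [ 0.4419 -0.095   0.1063] F [1.2 0.8 0.4] w 0.0
-0.08 5.59 [ 0.4418 -0.0795  0.1063] F [ 0.2 -0.1 -0.4] w -0.0
-0.05 6.24 [ 0.4417 -0.0496  0.1059] F [0.  0.  0.6] w -0.0003
-0.032 6.69 [ 0.4417 -0.0316  0.106 ] F [ 0.  -0.4  1.3] w -0.0001
-0.028 6.94 [ 0.4417 -0.0278  0.106 ] F [-0.9  0.4  1.6] w 0.0002
-0.0255 7.19 [ 0.4417 -0.0254  0.106 ] F [ 0.5  0.3 -0.3] w 0.0001
```

View pics/cb.png

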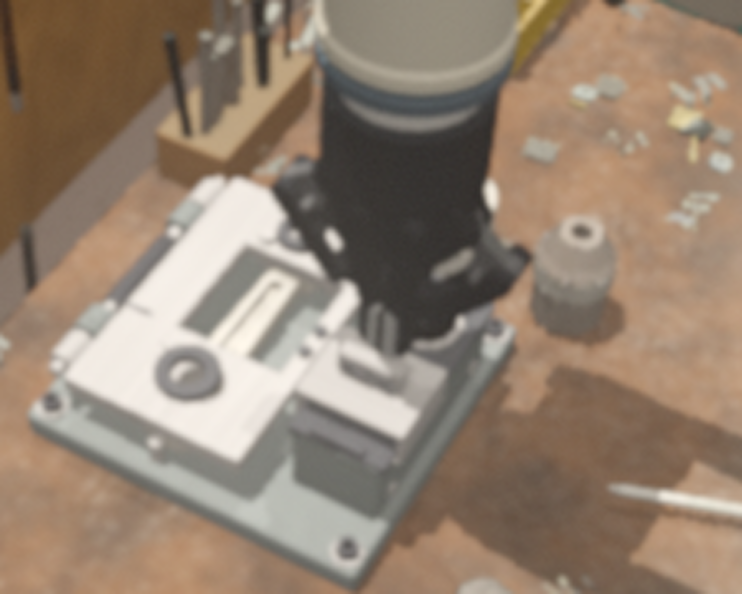

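```bash
python3 - <<'E'
from h import *
y=-.0255
while y<-.018:
    y+=.0015; bot.servo_line([.4417,y,.106],velocity=.03);o=st(round(y,4))
    if abs(o["wrist_force"][1])>6: break
bot.servo_line([.4417,y-.008,.106],velocity=.1)
bot.servo_line([.4417,-.069,.125],velocity=.15);st("back");pic("c")
E
python3 -c "
import cv2
a=cv2.imread('pics/scene_c.png')[100:280,195:420];cv2.imwrite('pics/cc.png',cv2.resize(a,None,fx=3.3,fy=3.3,interpolation=2))"
```

```text
-0.024 7.54 [ 0.4417 -0.025   0.106 ] F [ -0.4 -10.3  -0.1] w -0.0002
back 8.22 [ 0.4418 -0.0689  0.125 ] F [-0.6 -0.2 -1. ] w 0.0003
```

View pics/cc.png

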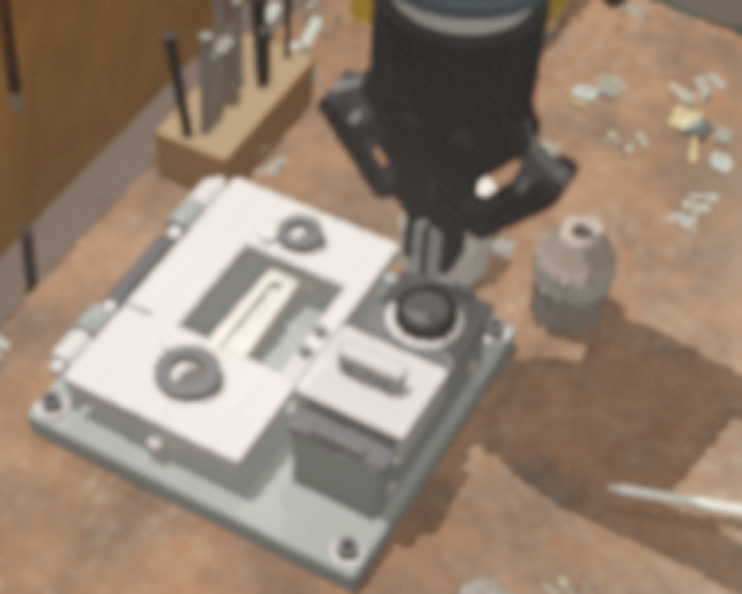

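```bash
python3 - <<'E'
from h import *
from fit import proj
print("button px pred",(proj("scene",[.4417,-.0685,.076])[0]-[195,100])*3.3)
bot.servo_line([.440,-.0685,.097],velocity=.1);st("pre")
z=.094
while z>.0835:
    bot.servo_line([.440,-.0685,z],velocity=.03);bot.dwell(.1);o=st(round(z,4))
    if o["wrist_force"][2]>9: break
    z-=.0015 if z>.0885 else .001
bot.dwell(.3);st("hold")
bot.servo_line([.440,-.0685,.13],velocity=.1)
bot.dwell(.5);st("up");pic("d")
E
python3 -c "
import cv2
a=cv2.imread('pics/scene_d.png')[100:280,195:420];cv2.imwrite('pics/cd.png',cv2.resize(a,None,fx=3.3,fy=3.3,interpolation=2))"
```

```text
button px pred [425.405244  310.0086908]
pre 8.75 [ 0.4396 -0.0681  0.0966] F [-0.8 -0.6 -1.1] w 0.0
0.094 9.1 [ 0.4402 -0.0685  0.0943] F [ 0.3 -0.2  0.4] w -0.0002
0.0925 9.45 [ 0.4403 -0.0686  0.0927] F [0.7 0.  1.8] w -0.0002
0.091 9.8 [ 0.4403 -0.0686  0.0911] F [2.4 0.1 1.8] w -0.0
0.0895 10.15 [ 0.4403 -0.0685  0.0896] F [ 2.5 -0.3  2.9] w -0.0
0.088 10.5 [ 0.4402 -0.0685  0.0881] F [ 2.3 -1.   3.7] w -0.0001
0.087 10.85 [ 0.4402 -0.0685  0.087 ] F [3.2 0.  4.4] w 0.0001
0.086 11.2 [ 0.4402 -0.0685  0.0861] F [ 2.9 -1.1  4.9] w 0.0
0.085 11.55 [ 0.4404 -0.0686  0.0858] F [ 0.4  1.1 19. ] w -0.0003
hold 11.85 [ 0.4403 -0.0686  0.0858] F [ 0.3  0.8 20. ] w 0.0002
up 12.95 [ 0.4399 -0.0685  0.1299] F [ 0.7  1.  -0.5] w 0.0001
```

View pics/cd.png

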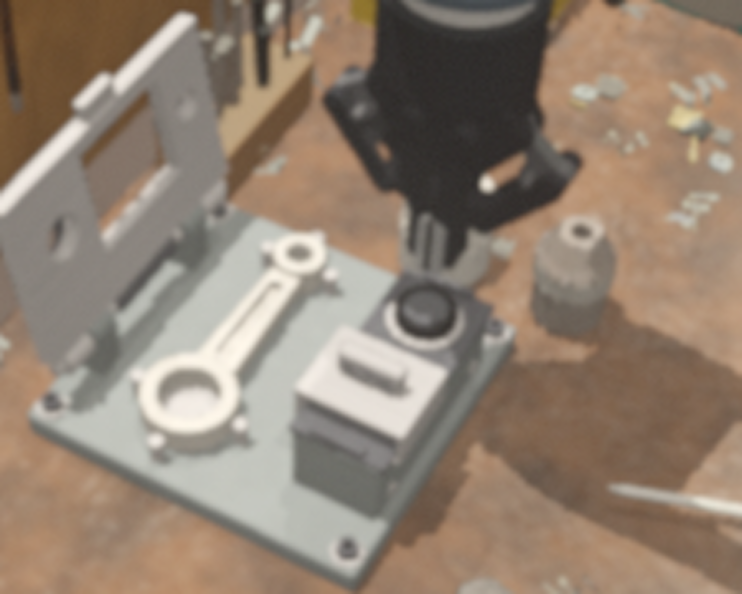

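```bash
python3 - <<'E'
from h import *
bot.servo_line([.36,-.07,.30],velocity=.15)
o=get_obs();bot.reach([.12,-.38,.40],ori(1));bot.dwell(.3);st("end");pic("e")
E
python3 -c "
import cv2
a=cv2.imread('pics/scene_e.png')[100:280,195:420];b=cv2.imread('pics/top_e.png')[130:280,210:370]
cv2.imwrite('pics/ce.png',cv2.hconcat([cv2.resize(a,(440,352)),cv2.resize(b,(352,352))]))"
```

```text
end 16.25 [ 0.1205 -0.3798  0.3999] F [ 0.5 -0.1 -0.2] w 0.0001
```

View pics/ce.png

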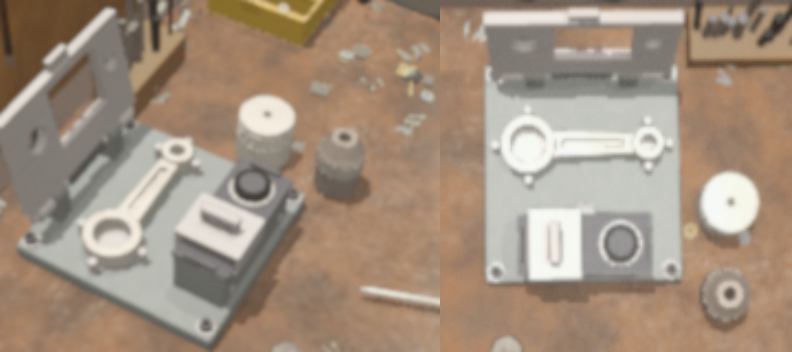

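Both views show the leaf fully up, the catch aside, the button bare and the rod between its pins. The piston and chuck are still upright where they stood.

```bash
python3 -c "
from workcell import hand_in
print(hand_in())"
```

```text
the job is handed in; nothing more can be done
None
```

The jig is open and the job is handed in at about 16 s of the 37 s allowed. No verdict was reported.

- **Catch:** I pushed the thumb rib with the closed fingers along the jig's +y until it met the stop, which showed as a 10 N rise in wrist force. It has stayed aside since.
- **Button:** I pressed it straight down to its bottom stop. The spring force rose to 4.9 N, and at the stop it read about 20 N, which is more than needed but within the limits. The leaf swung up to its stop.
- **Last checks:** The final pictures from both cameras show:
  - the leaf up and the catch aside;
  - the button up again and uncovered;
  - the rod between its dowel pins;
  - the piston and chuck where they were.

  The arm was well clear of everything.
- **Disagreement:** The two cameras differed by about 1 mm in the jig's position and 0.01 rad in its direction. This made no difference; both contacts came where expected.

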